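Slide the battery home into its charging cradle

TASK

Push the heavy battery block along the bench into the charging cradle until its broad side sits fully home against the cradle's back stop. Push it low, near its base, so that it slides without tipping; do not grip or lift it, and leave the jar, the bottle and the wire spool where they stand.

Things in the scene. Friction and masses are not known exactly. Their poses are not given: they have to be found in the camera images.
- battery: grey battery block with black lid, loose on the bench: 110 mm long (x), 50 deep (y), 70 tall (z), 0.7 to 1 kg, friction about 0.5 to 0.7: pushed across its depth it slides if pushed within 30 mm of its base, tips if pushed near the top. Origin: centre of its underside. Broad faces at y = +-25 mm. Starts left (+y) of the cradle, its -y face towards it, yaw within 15 degrees of world axes.
- dock: charging cradle fixed to the bench: back stop 34 mm high with a grey charger 46 mm high behind it, two aluminium side rails 24 mm high. Origin: the point on the bench where the battery's origin lies when fully home and centred; the axes then agree. It opens towards its own +y; the battery goes in along its -y. Stop face at y = -25 mm. It has no floor: the battery slides on the bench all the way.
- dock_mouth (a point): point on the bench in the middle of the cradle's mouth, 70 mm from the cradle's origin along its +y. The rails' inner faces are at cradle x = +-60 mm (5 mm play on either side of the battery) up to y = +37 mm, then flare out to about x = +-77 mm here.
- rosin_jar: round yellow jar, 60 mm across, 51 mm tall, a bystander on the blue repair mat beyond the battery's path; origin at the centre of its underside. The mat is 4 mm thick and would catch the battery's foot: its near edge is at world x = 570 mm, from y = -135 to +303 mm
- square_bottle: white square bottle with a steel cap, 50 x 50 x 97 mm, on the blue repair mat beyond the battery's path; origin at the centre of its underside; a bystander
- wire_spool: wire spool with teal flanges, 58 mm across, 30 mm tall, on the bench left of the battery; origin at the centre of its underside; a bystander

How it is judged:
At the end, for the whole second after the job is handed in: The battery stands upright and still on the bench between the cradle's rails, its centre within 6 mm of the fully-home position along the cradle's y and within 10 mm of it along x, turned less than 4 degrees from the cradle (y of battery in the frame of dock between -0.004 and 0.006 m and x of battery in the frame of dock between -0.01 and 0.01 m and angle between the y axis of battery and the y axis of dock, either way round below 0.07 rad and angle between battery's own z axis and vertical below 0.05 rad and height (world z) of battery below 0.004 m and linear speed of battery below 0.01 m/s); the robot touches nothing.
It fails at once if the battery tips by more than 11 degrees (angle between battery's own z axis and vertical above 0.2 rad).
It fails at once if the battery is lifted off the bench by more than 10 mm (height (world z) of battery above 0.01 m).
It fails at once if the battery is gripped across its two broad faces (contact force between the fingers and battery_c1 above 1 N and contact force between the fingers and battery_c2 above 1 N).
It fails at once if the jar, the bottle or the spool is moved by more than 15 mm (distance of any of rosin_jar, square_bottle, wire_spool from where it was at the start of the episode above 0.015 m).
It also fails if it takes over 51 s, if anything falls off the work surface, if the arm or the gripper's body presses on something with over 40 N, if the wrist force passes 120 N, or if a joint passes its speed limit or range.

ROBOT

A 6-joint arm with a two-finger parallel gripper is mounted at the origin on a cart in front of the work surface, level with it; the furniture and walls round the work are solid. World frame = base frame: x ahead of the robot, y to its left, z up, the work surface at z = 0. Lengths are in m, angles in rad, forces in N, time in s.
With the tool pointing down it reaches from about 0.375 to 0.975 m from the base axis. Payload 3.8 kg.
Tool frame: the origin (TCP) lies midway between the tips of the shut fingers; the grasp point (between the pads) lies 19 mm behind it; z points along the fingers, y is the line along which they close (so a half turn about z gives the same grasp; the last joint's range is limited). The gripper opens to 85 mm and grips with 20 to 120 N. Pads are 22 mm wide; open, the fingers measure 114 mm over their backs; the gripper's body (76 mm by 85 mm) begins 54 mm behind the grasp point. The pads swing forward as they close: fully open they stand 13 mm farther back than shut.
Start: joints at [1.11, 0.264, 1.604, -0, 1.274, -0.037], TCP at [0.278, 0.615, 0.231] pointing down, gripper open.
Joint ranges: [-2.63, 2.63], [-0.94, 2.18], [0.31, 2.57], [-1.31, 4.45], [0, 2.66], [-2.55, 2.55]. Speed limits (rad/s): [2.57, 2.57, 3.14, 3.14, 3.14, 3.14].

INTERFACE

Orientations are given as a unit quaternion [w, x, y, z].
In Python, from plant import monitor, viewer, sign_off gives the robot as it stands.
- The arm moves only by the shell command python3 -m inch 'ROWS' [OPENING] [FORCE]. ROWS is a JSON object of lists of equal length, an entry for each row: "linear": the shift along the tool's x, y, z each as a share of 100 mm, from -1 to 1, a list of three; "twist": the turn, a rotation vector about the tool's x, y, z each as a share of 30 degrees, from -1 to 1, a list of three. In form: {"linear": [[dx, dy, dz], ...], "twist": [[ax, ay, az], ...]}. A call has exactly 10 rows; each row is the pose to reach, as a shift and turn from the pose commanded when the call began, along the tool's axes at that moment; what a row does not reach only later rows make up. A row lasts 1/10 s, in which the tool goes at most 50 mm and 8.59 degrees, less where a joint would pass 70% of its speed; a pose out of reach is approached as far as the arm can. A call with a number of a shift or a turn outside -1 to 1 is refused whole. A call with a gripper value outside its range is refused whole. OPENING is the opening, from -1 (shut) to 1 (fully open), set as the call begins (- or left out, the last holds). The fingers move at their own pace and stop on an object; FORCE is the grip in N (left out, the last holds). Time passes only in rows, so rows that repeat a pose let the fingers close, or fill a call up. It gives the time, the measured TCP pose, the force, the opening and the grip force at its end, in the units of the state.
- monitor.get_obs(): the state, without advancing time (a new reading comes with each control period).
- viewer.camera(name): name is "scene" or "top" or "wrist"; returns a dict with "image" (384x512x3 uint8, red, green, blue), "z_map" (384x512 float32, m along the optical axis (not along the pixel's ray), 0 where there is no reading), "fov_y" (degrees; the focal length in pixels is half the picture's height over the tangent of half this angle, whatever the lens; pixels are square), "cx", "cy" (the principal point, pixels), "distortion" ([k1, k2, p1, p2, k3] as OpenCV has them; the pictures are not rectified), "pose" (4x4, takes a point from camera to world coordinates). Camera axes: x right, y down, z forward; pixel columns grow to the right and rows downward; lengths in m; the calibration is good to about 2 mm. A picture is of the moment at which its call begins.
- sign_off(): hands the job in; it is judged then, once.
The state is a dict: "time": time; "joint_positions": joint angles; "joint_velocities": joint speeds; "joint_torque": joint torques, N m; "tcp_pos": TCP position; "orientation": TCP orientation; "force": force on the tool from outside, world axes, zero at the start; "torque": the same for the moment, N m; "gripper_width": finger opening in m; "grasp_force": force on a finger pad.
Only numpy, scipy, OpenCV 4.12 (cv2) and the standard library are available. Lean on these libraries where they do the work, as an engineer would, in place of code of your own. Each camera call takes 0.05 s, during which the arm holds its last target. There are 200 camera calls.

## Working session

There is one attempt and no reset: what is moved stays moved. The work goes in short steps, Python scripts to look and compute and a shell command to move; the robot and the scene stay as the last step left them, time stands still between calls to the robot, and variables do not carry over. Pictures are saved under pics/ and viewed, at most 10 in all, crops included, and the job is handed in when it is done.

```bash
mkdir -p pics; cat > h.py <<'E'
import numpy as np, cv2
from plant import monitor, viewer, sign_off
def K(c):
    f=c["image"].shape[0]/2/np.tan(np.radians(c["fov_y"])/2)
    return np.array([[f,0,c["cx"]],[0,f,c["cy"]],[0,0,1.]])
def ray(c,px,z):
    "pixels -> world points on plane z"
    p=cv2.undistortPoints(np.array(px,float).reshape(-1,1,2),K(c),np.array(c["distortion"],float)).reshape(-1,2)
    T=np.array(c["pose"]);d=np.c_[p,np.ones(len(p))]@T[:3,:3].T;o=T[:3,3]
    return o+d*((z-o[2])/d[:,2])[:,None]
def cloud(c):
    "per-pixel world xyz from depth"
    h,w=c["z_map"].shape;v,u=np.mgrid[:h,:w]
    p=cv2.undistortPoints(np.c_[u.ravel(),v.ravel()].astype(float).reshape(-1,1,2),K(c),np.array(c["distortion"],float)).reshape(-1,2)
    T=np.array(c["pose"]);P=np.c_[p,np.ones(len(p))]*c["z_map"].reshape(-1,1)
    return (P@T[:3,:3].T+T[:3,3]).reshape(h,w,3)
def snap(n,f):
    c=viewer.camera(n);cv2.imwrite("pics/"+f,c["image"][:,:,::-1]);return c
E
python3 - <<'E'
from h import *
import pickle
for n in("top","scene"):
    c=snap(n,n+"0.png");print(n,np.round(c["pose"],3).tolist(),c["fov_y"])
    pickle.dump(c,open(n+".pkl","wb"))
print(monitor.get_obs())
E
```

```text
top [[-0.017, -0.997, 0.079, 0.449], [-1.0, 0.017, -0.004, 0.025], [0.003, -0.079, -0.997, 1.161], [0.0, 0.0, 0.0, 1.0]] 54.680156970834226
scene [[0.662, -0.474, 0.581, -0.028], [-0.749, -0.393, 0.533, -0.509], [-0.024, -0.788, -0.615, 0.655], [0.0, 0.0, 0.0, 1.0]] 56.46097928125023
{'time': 0.1, 'joint_positions': array([ 1.11009607e+00,  2.64664838e-01,  1.60526499e+00, -1.64182669e-05,
        1.27370551e+00, -3.68499040e-02]), 'joint_velocities': array([-0.00095096, -0.00168395, -0.00069361,  0.00132003, -0.00019043,
       -0.00080099]), 'joint_torque': array([ 1.90625829e-04, -5.16708362e+01, -3.68590093e+01, -2.24471078e-04,
        6.31684190e-03,  1.03896301e-05]), 'tcp_pos': array([0.27728496, 0.61467666, 0.23008039]), 'orientation': array([-2.43866599e-04,  2.10339925e-01,  9.77627778e-01, -9.91833309e-04]), 'force': array([ 0.300859  ,  0.05124821, -0.41733531]), 'torque': array([ 0.03823681,  0.02196744, -0.01177158]), 'grasp_force': 0.0, 'gripper_width': 0.08551219282817896}
```

View pics/top0.png

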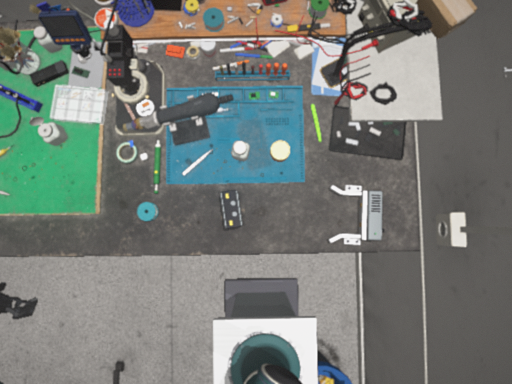

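View pics/scene0.png

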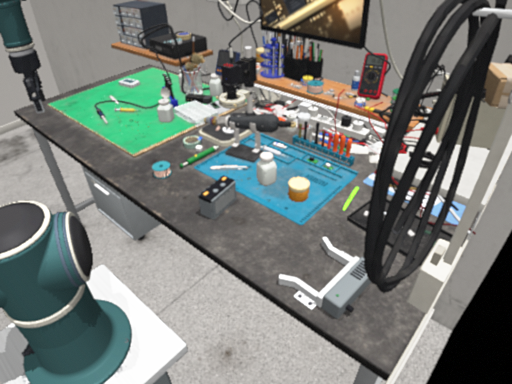

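Top view: battery at about (231,209), lying lengthwise across the image rows. The cradle is at (330-382, 185-245) and opens to the left. The spool is at (147,211), the jar at (280,150) and the bottle at (240,149). The scene view agrees.

```bash
cat > m.py <<'E'
from h import *
def rect(c,P,lo,hi,box,z,name):
    x0,x1,y0,y1=box
    m=((P[...,2]>lo)&(P[...,2]<hi)&(P[...,0]>x0)&(P[...,0]<x1)&(P[...,1]>y0)&(P[...,1]<y1)).astype(np.uint8)
    n,l,s,_=cv2.connectedComponentsWithStats(m)
    if n<2: print(name,"none");return
    k=1+np.argmax(s[1:,4]);v,u=np.nonzero(l==k)
    W=ray(c,np.c_[u,v],z)[:,:2]
    r=cv2.minAreaRect((W*1000).astype(np.float32))
    print(name,"px",s[k,4],"rect mm",np.round(r[0],1),np.round(r[1],1),round(r[2],1),"mean",np.round(W.mean(0)*1000,1),"z",np.round(np.median(P[l==k][:,2])*1000,1))
    return W
E
python3 - <<'E'
from m import *
import pickle
for n in("top","scene"):
    c=pickle.load(open(n+".pkl","rb"));P=cloud(c)
    uv=ray(c,[[231,209],[361,215],[300,220]],0) if n=="top" else 0
    print(n,np.round(uv,3), "bench z", np.round(np.median(P[215:225,260:300,2]),4) if n=="top" else "")
    b=(.3,.56,-.05,.2)
    rect(c,P,.058,.085,b,.07,"battery")
    rect(c,P,.039,.06,(.28,.56,-.55,-.25),.046,"charger")
    rect(c,P,.012,.06,(.28,.56,-.55,-.2),.03,"dock all")
    rect(c,P,.014,.030,(.28,.42,-.42,-.2),.024,"rail near")
    rect(c,P,.014,.030,(.44,.6,-.42,-.2),.024,"rail far")
    rect(c,P,.018,.05,(.3,.52,.22,.42),.03,"spool")
    rect(c,P,.04,.07,(.57,.75,-.2,0.0),.055,"jar")
    rect(c,P,.06,.12,(.57,.75,-.02,.15),.1,"bottle")
E
python3 - <<'E'
import pickle,cv2
c=pickle.load(open("top.pkl","rb"))
i=c["image"][170:260,200:400,::-1]
cv2.imwrite("pics/crop.png",cv2.resize(i,None,fx=4,fy=4,interpolation=cv2.INTER_CUBIC))
E
```

```text
top [[ 0.487  0.097  0.   ]
 [ 0.461 -0.31   0.   ]
 [ 0.449 -0.118  0.   ]] bench z 0.0001
battery px 626 rect mm [486.3  92.8] [109.3  49.9] 7.3 mean [486.1  92.7] z 69.4
charger px 728 rect mm [ 460.5 -336.4] [ 47.1 150.2] 86.3 mean [ 459.6 -337.5] z 45.8
dock all px 1352 rect mm [ 462.4 -290.3] [168.1 174. ] 86.0 mean [ 461.7 -316.2] z 42.1
rail near px 140 rect mm [ 399.4 -252.1] [ 30.6 101.5] 4.4 mean [ 397.2 -253.7] z 24.0
rail far px 171 rect mm [ 521.9 -277.6] [132.2  59.8] 43.7 mean [ 525.1 -268.3] z 23.6
spool px 257 rect mm [484.4 353.8] [52.7 55. ] 89.2 mean [484.5 354.6] z 29.6
jar px 312 rect mm [662.5 -56.4] [54.4 58.2] 88.8 mean [662.  -56.2] z 53.8
bottle px 262 rect mm [656.8  62.6] [48.2 49.1] 73.4 mean [656.7  62.6] z 95.1
scene 0 bench z 
battery px 529 rect mm [483.  85.] [120.1  58.3] 7.6 mean [480.8  85.3] z 70.3
charger px 1037 rect mm [ 456.  -341.3] [ 44.  150.1] 86.2 mean [ 443.4 -339.2] z 46.4
dock all px 2262 rect mm [ 457.7 -292.6] [169.2 179.9] 88.7 mean [ 445.9 -314.5] z 35.7
rail near px 473 rect mm [ 390.9 -290. ] [ 41.7 172.6] 8.6 mean [ 393.2 -285. ] z 23.0
rail far px 228 rect mm [ 531.3 -257.3] [97.5 26.6] 75.6 mean [ 530.5 -261.2] z 23.3
spool px 170 rect mm [479.9 349.7] [67.8 54.7] 53.8 mean [481.6 349.8] z 30.9
jar px 282 rect mm [654.7 -61.2] [80.8 53.8] 34.4 mean [654.6 -61.5] z 54.3
bottle px 281 rect mm [636.   40.2] [100.   53.5] 40.8 mean [635.1  38.7] z 78.6
```

View pics/crop.png

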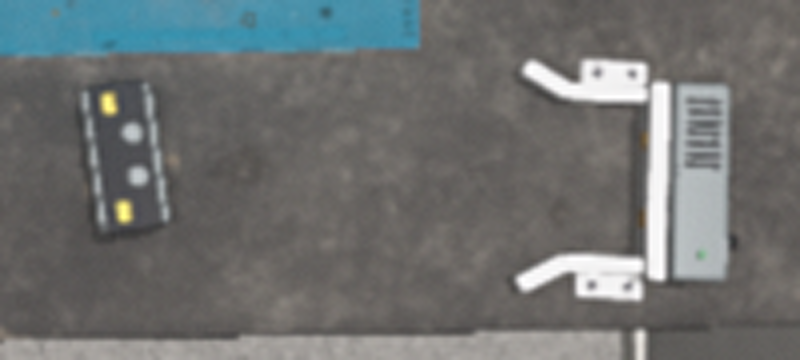

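Crop: the rails are at about (520-645, 60-105) and (520-645, 255-300). The stop is the white strip at x≈650-668. The path to it is clear of the mat, whose edge is at crop row 50. I'll refine the dock pose and work out the first move.

```bash
cat > go.py <<'E'
"go.py x y z yaw_deg tilt_deg : tool-frame shares from measured pose to target (tool y at yaw, tips leading along -tool x)"
import sys
from h import *
from scipy.spatial.transform import Rotation as Ro
def main(x,y,z,psi,tau):
    o=monitor.get_obs();a,b=np.radians([psi,tau])
    q=o["orientation"];R0=Ro.from_quat([*q[1:],q[0]])
    p=np.array([np.sin(a),-np.cos(a),0]);Y=np.array([np.cos(a),np.sin(a),0]);Z=np.array([0,0,-np.cos(b)])+p*np.sin(b)
    R=Ro.from_matrix(np.c_[np.cross(Y,Z),Y,Z])
    print("t",o["time"],"tcp",np.round(o["tcp_pos"],4),"F",np.round(o["force"],1),"toolY",np.round(np.degrees(np.arctan2(*R0.as_matrix()[[1,0],1])),1))
    print("linear",np.round(R0.inv().apply(np.array([x,y,z])-o["tcp_pos"])/.1,3),"twist",np.round(np.degrees((R0.inv()*R).as_rotvec())/30,3))
main(*map(float,sys.argv[1:]))
E
cat > dock.py <<'E'
from m import *
import pickle
c=pickle.load(open("top.pkl","rb"));P=cloud(c)
yaw=np.radians(-3.7);ex=np.array([np.cos(yaw),np.sin(yaw)]);ey=np.array([-ex[1],ex[0]])
W=P[...,:2]@np.c_[ex,ey]*1000   # dock-aligned coords, mm
print("charger ctr aligned",np.array([460.5,-336.4])@np.c_[ex,ey])
z=P[...,2]*1000
for nm,lo,hi,h in(("stop",29,40,34),("rails",17,29,24)):
    m=(z>lo)&(z<hi)&(P[...,0]>.35)&(P[...,0]<.58)&(P[...,1]>-.36)&(P[...,1]<-.19)
    v,u=np.nonzero(m);A=ray(c,np.c_[u,v],h/1000)[:,:2]@np.c_[ex,ey]*1000
    if nm=="stop":
        print(nm,len(A),"x",np.percentile(A[:,0],[2,98]),"y",np.percentile(A[:,1],[2,50,98]))
    else:
        for y0 in range(-320,-200,10):
            s=A[(A[:,1]>y0)&(A[:,1]<=y0+10)];
            n,f=s[s[:,0]<490,0],s[s[:,0]>490,0]
            if len(n) and len(f): print(y0,"near inner",n.max().round(1),"far inner",f.min().round(1))
E
python3 dock.py; python3 go.py 0.49 0.18 0.15 7.3 6
```

```text
charger ctr aligned [ 481.24881071 -305.98168604]
stop 285 x [408.74016587 553.3453554 ] y [-289.3715639  -279.89783464 -271.24656685]
-290 near inner 449.8 far inner 520.4
-280 near inner 489.0 far inner 492.1
-270 near inner 482.7 far inner 504.2
-260 near inner 421.0 far inner 543.6
-250 near inner 420.6 far inner 543.0
-240 near inner 420.0 far inner 542.6
-230 near inner 419.6 far inner 542.1
-220 near inner 419.2 far inner 541.7
-210 near inner 418.8 far inner 544.5
t 0.1 tcp [0.2773 0.6147 0.2301] F [ 0.3  0.1 -0.4] toolY 65.7
linear [-3.727 -3.086  0.807] twist [ 0.098 -0.18   1.946]
```

```bash
python3 -m inch '{"linear":[[-0.1,-0.08,0],[-0.2,-0.16,0],[-0.3,-0.25,0],[-0.4,-0.33,0],[-0.5,-0.41,0],[-0.6,-0.5,0],[-0.7,-0.58,0],[-0.8,-0.66,0],[-0.9,-0.75,0],[-1,-0.83,0]],"twist":[[0,0,0.1],[0,0,0.2],[0,0,0.3],[0,0,0.4],[0,0,0.5],[0,0,0.6],[0,0,0.7],[0,0,0.8],[0,0,0.9],[0,0,0.97]]}' 0 20; python3 go.py 0.49 0.18 0.15 7.3 6
```

```text
time: 1.1
tcp_pos: [0.3345, 0.4976, 0.2306]
orientation: [-0.0, 0.45, 0.893, -0.001]
force: [0.1, -0.1, -1.1]
gripper_width: 0.0429
grasp_force: 0.0
t 1.1 tcp [0.3345 0.4976 0.2306] F [ 0.1 -0.1 -1.1] toolY 36.5
linear [-3.477 -0.64   0.808] twist [ 0.049 -0.194  0.973]
```

```bash
python3 -m inch '{"linear":[[-0.1,-0.02,0],[-0.2,-0.04,0],[-0.3,-0.06,0],[-0.4,-0.08,0],[-0.5,-0.1,0],[-0.6,-0.12,0],[-0.7,-0.14,0],[-0.8,-0.16,0],[-0.9,-0.18,0],[-1,-0.2,0]],"twist":[[0,0,0.1],[0,0,0.2],[0,0,0.3],[0,0,0.4],[0,0,0.5],[0,0,0.6],[0,0,0.7],[0,0,0.8],[0,0,0.9],[0,0,0.97]]}'; python3 go.py 0.49 0.18 0.15 7.3 6
```

```text
time: 2.1
tcp_pos: [0.3783, 0.4056, 0.231]
orientation: [-0.0, 0.66, 0.751, -0.0]
force: [-0.5, 0.1, 0.4]
gripper_width: 0.0428
grasp_force: 0.0
t 2.1 tcp [0.3783 0.4056 0.231 ] F [-0.5  0.1  0.4] toolY 7.4
linear [-2.381  0.818  0.81 ] twist [-0.001 -0.199  0.004]
```

```bash
python3 -m inch '{"linear":[[-0.1,0.04,0.02],[-0.2,0.08,0.04],[-0.3,0.12,0.06],[-0.4,0.16,0.08],[-0.5,0.2,0.1],[-0.6,0.24,0.12],[-0.7,0.28,0.14],[-0.8,0.32,0.16],[-0.9,0.36,0.18],[-1,0.4,0.2]],"twist":[[0,-0.02,0],[0,-0.04,0],[0,-0.06,0],[0,-0.08,0],[0,-0.1,0],[0,-0.12,0],[0,-0.14,0],[0,-0.16,0],[0,-0.18,0],[0,-0.2,0]]}'; python3 -m inch '{"linear":[[-0.1,0.04,0.05],[-0.2,0.08,0.1],[-0.3,0.12,0.15],[-0.4,0.16,0.2],[-0.5,0.2,0.25],[-0.6,0.24,0.3],[-0.7,0.28,0.35],[-0.8,0.32,0.4],[-0.9,0.36,0.45],[-1,0.4,0.5]],"twist":[[0,0,0],[0,0,0],[0,0,0],[0,0,0],[0,0,0],[0,0,0],[0,0,0],[0,0,0],[0,0,0],[0,0,0]]}'; python3 go.py 0.483 0.16 0.05 7.3 6
python3 - <<'E'
from m import *
c=snap("top","top1.png");P=cloud(c)
rect(c,P,.06,.078,(.4,.56,.03,.13),.07,"batt")
# dock line fits
z=P[...,2]
def pts(lo,hi,h,x0,x1,y0,y1):
    v,u=np.nonzero((z>lo)&(z<hi)&(P[...,0]>x0)&(P[...,0]<x1)&(P[...,1]>y0)&(P[...,1]<y1))
    return ray(c,np.c_[u,v],h)[:,:2]*1000
r=cv2.minAreaRect(pts(.039,.055,.046,.36,.56,-.42,-.26).astype(np.float32));print("charger",r)
s=pts(.029,.055,.034,.36,.56,-.42,-.26)
k=[(x,s[abs(s[:,0]-x)<4,1].max()) for x in range(400,530,8)]
print("stop front",np.polyfit(*zip(*[q for q in k if q[1]<-260]),1), [round(q[1],1) for q in k])
for nm,x0,x1,f in(("near",.37,.44,np.max),("far",.48,.56,np.min)):
    s=pts(.017,.029,.024,x0,x1,-.29,-.235)
    k=[(y,f(s[abs(s[:,1]-y)<2.5,0])) for y in range(-282,-240,4) if (abs(s[:,1]-y)<2.5).any()]
    print(nm,np.polyfit(*zip(*k),1),np.round([q[1] for q in k],1))
E
```

```text
time: 3.1
tcp_pos: [0.4314, 0.3116, 0.2111]
orientation: [0.04, 0.658, 0.751, -0.035]
force: [0.0, 0.9, -0.2]
gripper_width: 0.0427
grasp_force: 0.0
time: 4.1
tcp_pos: [0.4847, 0.213, 0.1717]
orientation: [0.039, 0.658, 0.751, -0.035]
force: [-1.1, -0.2, 0.3]
gripper_width: 0.0424
grasp_force: 0.0
t 4.1 tcp [0.4847 0.213  0.1717] F [-1.1 -0.2  0.3] toolY 7.5
linear [-0.393 -0.087  1.265] twist [0.001 0.    0.007]
batt px 629 rect mm [486.3  92.8] [109.3  49.9] 7.3 mean [486.2  92.7] z 69.1
charger ((460.6680908203125, -334.1938781738281), (51.575592041015625, 150.21954345703125), 86.33247375488281)
stop front [-9.02461730e-02 -2.58205195e+02] [np.float64(-273.8), np.float64(-298.7), np.float64(-298.8), np.float64(-299.1), np.float64(-299.4), np.float64(-299.7), np.float64(-303.1), np.float64(-303.4), np.float64(-300.5), np.float64(-304.1), np.float64(-304.2), np.float64(-304.5), np.float64(-304.9), np.float64(-305.1), np.float64(-305.5), np.float64(-305.9), np.float64(-290.6)]
near [2.05764871e-02 4.09297840e+02] [403.5 403.6 403.6 403.7 403.8 403.9 404.  404.1 404.2 404.2 404.3]
far [5.19571126e-02 5.40483597e+02] [526.2 526.3 526.4 526.4 526.5 526.6 526.7 526.7 526.8 526.9 530. ]
```

```bash
python3 -m inch '{"linear":[[-0.05,-0.01,0.1],[-0.1,-0.02,0.2],[-0.15,-0.03,0.3],[-0.2,-0.04,0.4],[-0.25,-0.05,0.5],[-0.3,-0.06,0.6],[-0.35,-0.07,0.7],[-0.37,-0.08,0.8],[-0.38,-0.085,0.9],[-0.39,-0.09,1]],"twist":[[0,0,0],[0,0,0],[0,0,0],[0,0,0],[0,0,0],[0,0,0],[0,0,0],[0,0,0],[0,0,0],[0,0,0]]}'; python3 go.py 0.480 0.150 0.014 7.3 6
```

```text
time: 5.15
tcp_pos: [0.4818, 0.1637, 0.0759]
orientation: [0.039, 0.658, 0.751, -0.034]
force: [-0.6, -0.3, -0.1]
gripper_width: 0.0427
grasp_force: 0.0
t 5.15 tcp [0.4818 0.1637 0.0759] F [-0.6 -0.3 -0.1] toolY 7.5
linear [-0.069 -0.036  0.629] twist [ 0.001 -0.     0.007]
```

```bash
python3 -m inch '{"linear":[[-0.01,0,0.08],[-0.02,-0.01,0.16],[-0.03,-0.01,0.24],[-0.04,-0.02,0.32],[-0.05,-0.02,0.4],[-0.06,-0.03,0.48],[-0.07,-0.03,0.54],[-0.07,-0.04,0.58],[-0.07,-0.04,0.61],[-0.07,-0.04,0.63]],"twist":[[0,0,0],[0,0,0],[0,0,0],[0,0,0],[0,0,0],[0,0,0],[0,0,0],[0,0,0],[0,0,0],[0,0,0]]}'; python3 go.py 0.483 0.11 0.014 5.5 6
```

```text
time: 6.15
tcp_pos: [0.4797, 0.1499, 0.0146]
orientation: [0.039, 0.658, 0.751, -0.034]
force: [-0.1, 0.1, -0.6]
gripper_width: 0.0428
grasp_force: 0.0
t 6.15 tcp [0.4797 0.1499 0.0146] F [-0.1  0.1 -0.6] toolY 7.5
linear [-0.397 -0.019  0.047] twist [ 0.007 -0.     0.067]
```

```bash
python3 - <<'E'
from m import *
c=snap("scene","s1.png");cv2.imwrite("pics/s1c.png",cv2.resize(c["image"][120:270,130:330,::-1],None,fx=4,fy=4))
E
```

```text
(no output)
```

View pics/s1c.png

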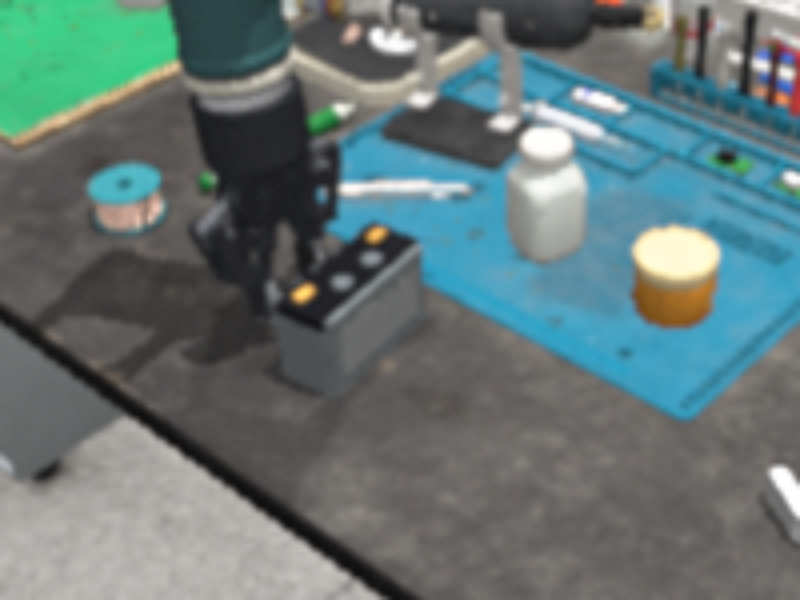

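The fingers are low behind the battery's +y face, with tips at about (265,300) and (315,250) in the crop. Now I start pushing.

```bash
python3 -m inch '{"linear":[[-0.06,0,0.006],[-0.12,0,0.013],[-0.18,-0.01,0.02],[-0.24,-0.01,0.026],[-0.3,-0.02,0.032],[-0.36,-0.03,0.038],[-0.42,-0.03,0.044],[-0.48,-0.04,0.05],[-0.54,-0.05,0.057],[-0.6,-0.055,0.063]],"twist":[[0,0,0],[0,0,0],[0,0,0],[0,0,0],[0,0,0.01],[0,0,0.02],[0,0,0.03],[0.001,0,0.035],[0.002,0,0.04],[0.004,0,0.05]]}'; python3 go.py 0.482 0.03 0.014 4 6; python3 - <<'E'
from m import *
c=viewer.camera("top");P=cloud(c)
rect(c,P,.06,.078,(.4,.56,-.1,.11),.07,"batt")
E
```

```text
time: 7.2
tcp_pos: [0.4821, 0.089, 0.0148]
orientation: [0.039, 0.668, 0.742, -0.035]
force: [-0.6, 4.4, -0.0]
gripper_width: 0.0427
grasp_force: 2.3
t 7.2 tcp [0.4821 0.089  0.0148] F [-0.6  4.4 -0. ] toolY 6.0
linear [-0.583 -0.063  0.07 ] twist [ 0.009 -0.     0.066]
batt px 530 rect mm [486.3  50.8] [109.2  48.2] 2.7 mean [484.4  49.4] z 69.7
```

```bash
cat > b.py <<'E'
from m import *
def batt(f=None):
    c=snap("top",f) if f else viewer.camera("top");P=cloud(c)
    v,u=np.nonzero((P[...,2]>.06)&(P[...,2]<.078)&(P[...,0]>.39)&(P[...,0]<.57)&(P[...,1]>-.34)&(P[...,1]<.11))
    W=ray(c,np.c_[u,v],.07)[:,:2]*1000
    # front edge per image row (rows ~ constant x)
    k=[(W[v==r,0].mean(),W[v==r,1].min()) for r in np.unique(v)][2:-2]
    k=np.array(k);p=np.polyfit(k[:,0],k[:,1],1);xc=(W[:,0].min()+W[:,0].max())/2
    print("batt n",len(W),"front yaw",np.degrees(np.arctan(p[0])).round(1),"x range",W[:,0].min().round(1),W[:,0].max().round(1),"front y at mid",np.polyval(p,xc).round(1),"centre~",(xc-0).round(1),(np.polyval(p,xc)+23.5).round(1))
batt()
E
python3 b.py
python3 -m inch '{"linear":[[-0.06,0,0.007],[-0.12,-0.01,0.014],[-0.18,-0.02,0.021],[-0.24,-0.03,0.028],[-0.3,-0.04,0.035],[-0.36,-0.05,0.042],[-0.42,-0.06,0.049],[-0.48,-0.07,0.056],[-0.54,-0.08,0.063],[-0.6,-0.09,0.07]],"twist":[[0,0,0.01],[0,0,0.02],[0.002,0,0.03],[0.003,0,0.03],[0.004,0,0.04],[0.005,0,0.05],[0.006,0,0.06],[0.007,0,0.07],[0.008,0,0.08],[0.01,0,0.09]]}'; python3 b.py;python3 go.py 0.478 -0.03 0.014 1 6
```

```text
batt n 536 front yaw 5.8 x range 431.6 540.5 front y at mid 28.4 centre~ 486.1 51.9
time: 8.3
tcp_pos: [0.4804, 0.0287, 0.0147]
orientation: [0.038, 0.686, 0.726, -0.035]
force: [0.4, 5.8, 3.4]
gripper_width: 0.0427
grasp_force: 3.3
batt n 267 front yaw 3.2 x range 430.3 536.5 front y at mid -30.7 centre~ 483.4 -7.2
t 8.35 tcp [0.4802 0.0278 0.0146] F [0.8 3.1 0.8] toolY 3.3
linear [-0.572 -0.055  0.066] twist [ 0.011 -0.     0.075]
```

```bash
python3 -m inch '{"linear":[[-0.08,-0.01,0.009],[-0.16,-0.02,0.018],[-0.24,-0.025,0.026],[-0.32,-0.03,0.034],[-0.4,-0.04,0.042],[-0.48,-0.05,0.051],[-0.56,-0.055,0.06],[-0.64,-0.06,0.068],[-0.72,-0.07,0.076],[-0.8,-0.08,0.085]],"twist":[[0,0,0.01],[0.002,0,0.02],[0.003,0,0.03],[0.004,0,0.04],[0.006,0,0.05],[0.007,0,0.06],[0.008,0,0.07],[0.01,0,0.08],[0.01,0,0.09],[0.01,0,0.1]]}'; python3 b.py;python3 go.py 0.475 -0.13 0.014 -2.5 6
```

```text
time: 9.35
tcp_pos: [0.4768, -0.052, 0.0146]
orientation: [0.037, 0.705, 0.708, -0.036]
force: [0.3, 7.6, 4.4]
gripper_width: 0.0427
grasp_force: 3.8
batt n 46 front yaw -2.3 x range 423.5 532.2 front y at mid -86.2 centre~ 477.8 -62.7
t 9.4 tcp [ 0.4766 -0.0533  0.0145] F [1.3 0.9 2. ] toolY 0.3
linear [-0.763 -0.02   0.085] twist [0.013 0.    0.091]
```

```bash
python3 -m inch '{"linear":[[-0.08,0,0.009],[-0.16,0,0.018],[-0.24,-0.005,0.026],[-0.32,-0.01,0.034],[-0.4,-0.01,0.043],[-0.48,-0.01,0.052],[-0.56,-0.015,0.061],[-0.64,-0.02,0.07],[-0.7,-0.02,0.077],[-0.76,-0.02,0.085]],"twist":[[0,0,0.01],[0.002,0,0.02],[0.003,0,0.03],[0.004,0,0.04],[0.006,0,0.05],[0.007,0,0.06],[0.008,0,0.07],[0.01,0,0.08],[0.012,0,0.09],[0.012,0,0.1]]}'; python3 - <<'E'
from h import *
c=snap("scene","s2.png");P=cloud(c)
cv2.imwrite("pics/s2c.png",cv2.resize(c["image"][180:330,220:400,::-1],None,fx=4,fy=4))
import pickle;pickle.dump(c,open("s2.pkl","wb"))
E
python3 go.py 0.472 -0.18 0.014 -3.5 6
```

```text
time: 10.4
tcp_pos: [0.4748, -0.1281, 0.014]
orientation: [0.036, 0.723, 0.689, -0.037]
force: [0.3, 9.6, 7.2]
gripper_width: 0.0427
grasp_force: 4.6
t 10.45 tcp [ 0.4747 -0.1291  0.0139] F [1.8 5.3 3.6] toolY -2.8
linear [-0.507 -0.002  0.052] twist [ 0.003 -0.001  0.024]
```

View pics/s2c.png

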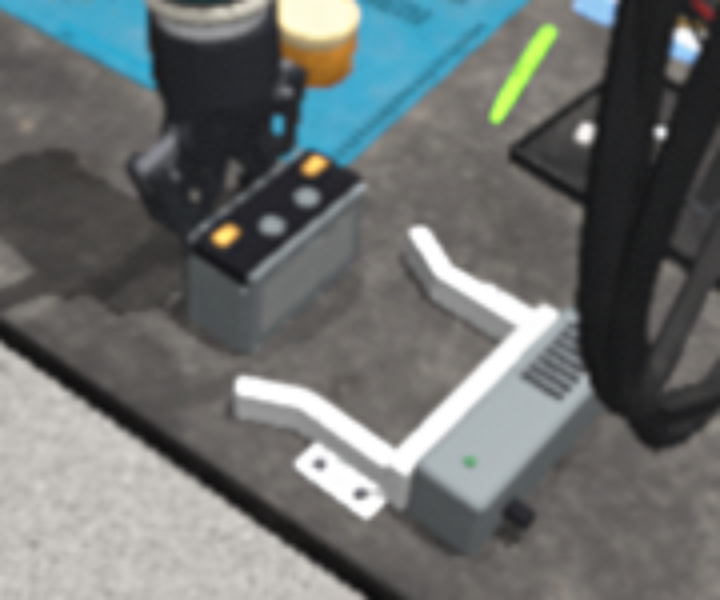

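Scene crop: the lid's front edge runs (247,282)-(367,183) and the battery faces the cradle mouth. Cradle inner top edges are near rail (318,395)→(402,462), far rail (440,290)→(515,342).

```bash
python3 - <<'E'
from h import *
import pickle
c=pickle.load(open("s2.pkl","rb"))
f=lambda L,z:np.round(ray(c,[(220+(a-1.5)/4,180+(b-1.5)/4) for a,b in L],z)[:,:2]*1000,1)
B=f([(247,282),(367,183),(190,240),(310,150)],.07);print("batt top",B.tolist(),"mean",B.mean(0))
d=B[1]-B[0];print("yaw",np.degrees(np.arctan2(d[1],d[0])))
print("rails",f([(318,392),(402,462),(440,272),(520,328)],.024).tolist())
P=cloud(c)
# numeric: lid mask by height
v,u=np.nonzero((P[...,2]>.066)&(P[...,2]<.075)&(P[...,0]>.39)&(P[...,0]<.56)&(P[...,1]>-.24)&(P[...,1]<-.1))
r=cv2.minAreaRect((ray(c,np.c_[u,v],.07)[:,:2]*1000).astype(np.float32));print("lid",len(u),r)
v,u=np.nonzero((P[...,2]>.042)&(P[...,2]<.052)&(P[...,0]>.36)&(P[...,0]<.56)&(P[...,1]<-.26)&(P[...,1]>-.42))
r=cv2.minAreaRect((ray(c,np.c_[u,v],.046)[:,:2]*1000).astype(np.float32));print("charger",len(u),r)
v,u=np.nonzero((P[...,2]>.021)&(P[...,2]<.027)&(P[...,0]>.36)&(P[...,0]<.56)&(P[...,1]<-.235)&(P[...,1]>-.285))
W=ray(c,np.c_[u,v],.024)[:,:2]*1000
for y in range(-280,-236,8):
    s=W[abs(W[:,1]-y)<4,0];a=s[s<450];b=s[s>480];print(y,a.min().round(),a.max().round(),b.min().round() if len(b) else None,b.max().round() if len(b) else None)
E
```

```text
batt top [[414.4, -186.7], [523.4, -192.4], [419.2, -141.8], [525.6, -149.0]] mean [ 470.65  -167.475]
yaw -2.9934746308072273
rails [[409.2, -242.0], [399.7, -303.3], [529.8, -245.1], [521.5, -304.3]]
lid 759 ((473.2116394042969, -151.06362915039062), (80.10424041748047, 112.8804931640625), 85.29615020751953)
charger 992 ((456.6967468261719, -341.09649658203125), (43.56702423095703, 148.73951721191406), 86.12139129638672)
-280 390.0 405.0 522.0 535.0
-272 391.0 403.0 523.0 536.0
-264 392.0 404.0 523.0 536.0
-256 392.0 404.0 524.0 537.0
-248 392.0 404.0 525.0 538.0
-240 392.0 404.0 529.0 544.0
```

```bash
python3 go.py 0.469 -0.205 0.014 -3.7 6; python3 go.py 0.467 -0.240 0.014 -3.7 6
```

```text
t 10.45 tcp [ 0.4747 -0.1291  0.0139] F [1.8 5.3 3.6] toolY -2.8
linear [-0.757 -0.02   0.078] twist [ 0.003 -0.001  0.03 ]
t 10.45 tcp [ 0.4747 -0.1291  0.0139] F [1.8 5.3 3.6] toolY -2.8
linear [-1.106 -0.023  0.115] twist [ 0.003 -0.001  0.03 ]
```

```bash
python3 -m inch '{"linear":[[-0.08,0,0.008],[-0.16,0,0.016],[-0.24,-0.005,0.025],[-0.32,-0.01,0.033],[-0.4,-0.01,0.041],[-0.48,-0.01,0.049],[-0.56,-0.015,0.057],[-0.64,-0.02,0.065],[-0.7,-0.02,0.072],[-0.76,-0.02,0.078]],"twist":[[0,0,0.003],[0,0,0.006],[0,0,0.01],[0.001,0,0.015],[0.001,0,0.02],[0.002,0,0.025],[0.003,0,0.03],[0.003,0,0.03],[0.003,0,0.03],[0.003,0,0.03]]}'; python3 go.py 0.467 -0.238 0.014 -3.7 6; python3 - <<'E'
from h import *
c=snap("scene","s3.png");cv2.imwrite("pics/s3c.png",cv2.resize(c["image"][180:330,240:400,::-1],None,fx=4,fy=4))
E
```

```text
time: 11.45
tcp_pos: [0.4684, -0.2042, 0.0137]
orientation: [0.035, 0.728, 0.683, -0.038]
force: [0.3, 8.4, 7.5]
gripper_width: 0.0426
grasp_force: 4.4
t 11.45 tcp [ 0.4684 -0.2042  0.0137] F [0.3 8.4 7.5] toolY -3.7
linear [-0.337  0.008  0.032] twist [-0.002 -0.003  0.001]
```

View pics/s3c.png

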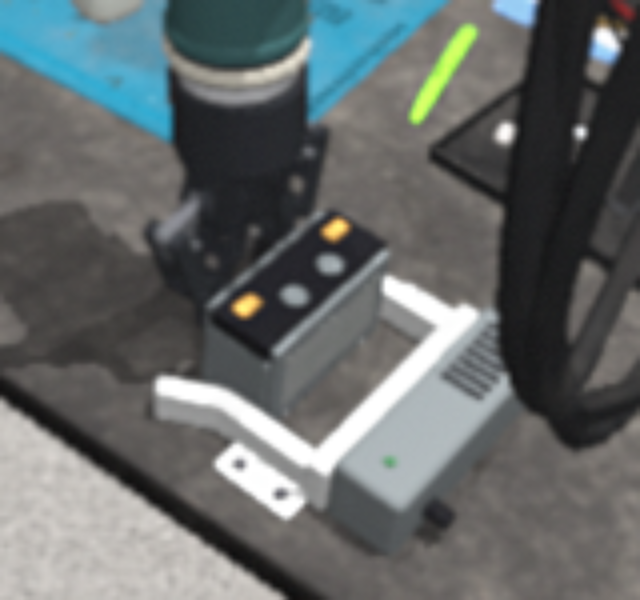

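The battery is between the rails, its front bottom corner at crop (280,415), with a gap left to the stop. I'll finish slowly and watch the force.

```bash
python3 -m inch '{"linear":[[-0.03,0,0.003],[-0.06,0,0.006],[-0.09,0,0.009],[-0.12,0,0.012],[-0.15,0,0.015],[-0.18,0,0.018],[-0.21,0,0.021],[-0.24,0,0.024],[-0.27,0,0.027],[-0.3,0,0.03]],"twist":[[0,0,0],[0,0,0],[0,0,0],[0,0,0],[0,0,0],[0,0,0],[0,0,0],[0,0,0],[0,0,0],[0,0,0]]}'; python3 -m inch '{"linear":[[-0.01,0,0],[-0.02,0,0],[-0.03,0,0],[-0.03,0,0],[-0.04,0,0],[-0.04,0,0],[-0.05,0,0],[-0.05,0,0],[-0.05,0,0],[-0.05,0,0]],"twist":[[0,0,0],[0,0,0],[0,0,0],[0,0,0],[0,0,0],[0,0,0],[0,0,0],[0,0,0],[0,0,0],[0,0,0]]}'
```

```text
time: 12.5
tcp_pos: [0.4663, -0.234, 0.0137]
orientation: [0.035, 0.728, 0.683, -0.038]
force: [0.7, 9.0, 5.3]
gripper_width: 0.043
grasp_force: 4.2
time: 13.5
tcp_pos: [0.4656, -0.2392, 0.0137]
orientation: [0.035, 0.728, 0.683, -0.038]
force: [0.7, 6.4, 2.1]
gripper_width: 0.0423
grasp_force: 2.8
```

Not in contact with the stop yet, so I creep on in 3 mm steps.

```bash
python3 -m inch '{"linear":[[-0.005,0,0],[-0.01,0,0],[-0.015,0,0],[-0.02,0,0],[-0.025,0,0],[-0.03,0,0],[-0.03,0,0],[-0.03,0,0],[-0.03,0,0],[-0.03,0,0]],"twist":[[0,0,0],[0,0,0],[0,0,0],[0,0,0],[0,0,0],[0,0,0],[0,0,0],[0,0,0],[0,0,0],[0,0,0]]}'; python3 - <<'E'
from h import *
c=snap("scene","s4.png");cv2.imwrite("pics/s4c.png",cv2.resize(c["image"][200:310,260:380,::-1],None,fx=5,fy=5))
E
```

```text
time: 14.5
tcp_pos: [0.4651, -0.2421, 0.0137]
orientation: [0.034, 0.728, 0.683, -0.039]
force: [1.0, 5.1, 1.3]
gripper_width: 0.0428
grasp_force: 2.5
```

View pics/s4c.png

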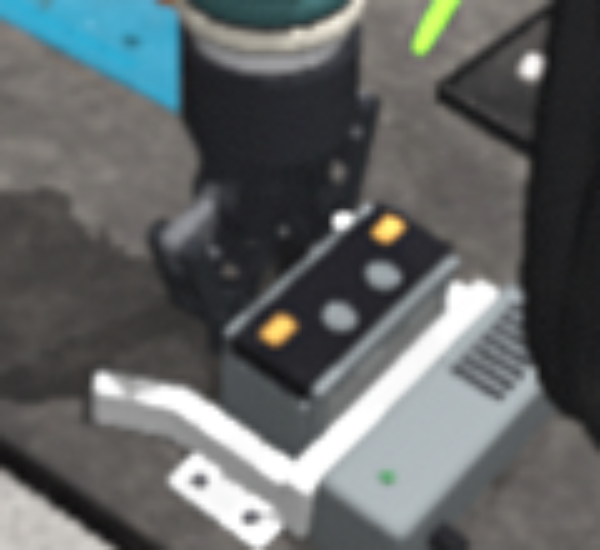

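Crop: the battery's front face runs along the white stop, (300,450)-(445,300), with little or no gap. The force hasn't risen, so I keep creeping.

```bash
python3 -m inch '{"linear":[[-0.005,0,0],[-0.01,0,0],[-0.015,0,0],[-0.02,0,0],[-0.025,0,0],[-0.03,0,0],[-0.03,0,0],[-0.03,0,0],[-0.03,0,0],[-0.03,0,0]],"twist":[[0,0,0],[0,0,0],[0,0,0],[0,0,0],[0,0,0],[0,0,0],[0,0,0],[0,0,0],[0,0,0],[0,0,0]]}'
```

```text
time: 15.55
tcp_pos: [0.4648, -0.243, 0.0137]
orientation: [0.033, 0.729, 0.683, -0.038]
force: [2.5, 13.2, 3.5]
gripper_width: 0.0425
grasp_force: 6.7
```

The force is up and the TCP has stalled, so it's against the stop. One more small press will square it.

```bash
python3 -m inch '{"linear":[[-0.005,0,0],[-0.01,0,0],[-0.015,0,0],[-0.02,0,0],[-0.025,0,0],[-0.03,0,0],[-0.03,0,0],[-0.03,0,0],[-0.03,0,0],[-0.03,0,0]],"twist":[[0,0,0],[0,0,0],[0,0,0],[0,0,0],[0,0,0],[0,0,0],[0,0,0],[0,0,0],[0,0,0],[0,0,0]]}'
```

```text
time: 16.55
tcp_pos: [0.4648, -0.2432, 0.0138]
orientation: [0.031, 0.729, 0.683, -0.036]
force: [4.2, 24.7, 6.9]
gripper_width: 0.0427
grasp_force: 12.5
```

It's firmly seated: 25 N with only 0.2 mm of motion. Now I back off horizontally, rise and check.

```bash
python3 -m inch '{"linear":[[0.03,0,0],[0.06,0,0],[0.1,0,-0.01],[0.15,0,-0.015],[0.2,0,-0.02],[0.27,0,-0.03],[0.34,0,-0.04],[0.41,0,-0.05],[0.48,0,-0.06],[0.55,0,-0.07]],"twist":[[0,0,0],[0,0,0],[0,0,0],[0,0,0],[0,0,0],[0,0,0],[0,0,0],[0,0,0],[0,0,0],[0,0,0]]}'; python3 -m inch '{"linear":[[0,0,-0.1],[0.1,0,-0.2],[0.2,0,-0.3],[0.3,0,-0.4],[0.4,0,-0.5],[0.5,0,-0.6],[0.6,0,-0.7],[0.7,0,-0.8],[0.8,0,-0.9],[0.9,0,-1]],"twist":[[0,0,0],[0,0,0],[0,0,0],[0,0,0],[0,0,0],[0,0,0],[0,0,0],[0,0,0],[0,0,0],[0,0,0]]}'; python3 - <<'E'
from m import *
c=snap("top","t5.png");P=cloud(c)
rect(c,P,.058,.078,(.38,.56,-.34,-.2),.07,"batt")
rect(c,P,.018,.05,(.3,.52,.22,.42),.03,"spool")
rect(c,P,.04,.07,(.57,.75,-.2,0.0),.055,"jar")
rect(c,P,.06,.12,(.57,.75,-.02,.15),.1,"bottle")
cv2.imwrite("pics/t5c.png",cv2.resize(c["image"][170:260,300:400,::-1],None,fx=6,fy=6))
E
```

```text
time: 17.55
tcp_pos: [0.4696, -0.1931, 0.0165]
orientation: [0.036, 0.728, 0.683, -0.038]
force: [-0.3, -0.1, -0.4]
gripper_width: 0.0428
grasp_force: 0.0
time: 18.55
tcp_pos: [0.4759, -0.0931, 0.1072]
orientation: [0.036, 0.728, 0.683, -0.038]
force: [0.2, 0.8, 0.8]
gripper_width: 0.0425
grasp_force: 0.0
batt px 642 rect mm [ 463.3 -274.3] [ 53.2 110.1] 85.9 mean [ 463.2 -275.3] z 69.7
spool px 259 rect mm [484.4 353.8] [52.7 55. ] 89.2 mean [484.5 354.7] z 29.8
jar px 312 rect mm [661.  -56.4] [54.4 61.2] 88.8 mean [661.9 -56.3] z 53.9
bottle px 262 rect mm [656.8  62.8] [47.8 49. ] 71.1 mean [656.7  62.6] z 95.7
```

View pics/t5c.png

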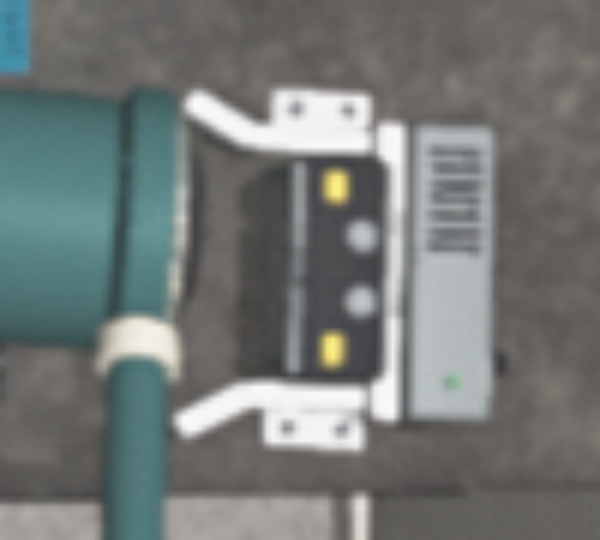

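The battery is upright (top at z 69.7 mm) and centred between the rails. Its front edge lies against the stop at x≈385, its yaw of -4.1° matches the cradle's -3.7°, and the bystanders haven't moved.

```bash
python3 -c "
from plant import sign_off
print(sign_off())"
```

```text
the job is handed in; nothing more can be done
None
```

The battery is home against the cradle's back stop, upright and square; the jar, bottle and spool did not move, and the job was handed in at about 18.6 s, though `sign_off()` gave no verdict.

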